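# Seat the drill jig plate on its locating pins and clip it down

### The arm

A 7-joint arm with a two-finger parallel gripper is mounted at the origin on a cart in front of the work surface, level with it; the furniture and walls round the work are solid. World frame = base frame: x ahead of the robot, y to its left, z up, the work surface at z = 0. Lengths are in m, angles in rad, forces in N, time in s.
With the tool pointing down it reaches from about 0.425 to 0.875 m from the base axis. Payload 4.7 kg.
Tool frame: the origin (TCP) lies between the finger pads; the fingertips stand 14 mm ahead of it and the grasp point (between the pads) lies 5 mm behind it; z points along the fingers, y is the direction in which the jaws open and shut (so a half turn about z gives the same grasp; the last joint's range is limited). The gripper opens to 85 mm and grips with 20 to 120 N. Pads are 22 mm wide; open, the fingers measure 114 mm over their backs; the gripper's body (76 mm by 85 mm) begins 54 mm behind the grasp point. The pads swing forward as they close: fully open they stand 13 mm farther back than shut.
Start: joints at [1.288, 0.321, -0.07, 1.45, 0.023, 1.371, -0.057], TCP at [0.19, -0.622, 0.245] pointing down, gripper open.
Joint ranges: [-2.86, 2.86], [-0.3, 2.09], [-1.38, 1.24], [0.06, 2.45], [-1.56, 4.7], [0.09, 2.05], [-2.69, 2.69]. Speed limits (rad/s): [2.57, 2.57, 3.14, 3.14, 3.14, 3.14, 3.14].

### API

Orientations are given as a rotation vector (axis times angle).
In Python, from station import manip gives the robot as it stands. The module is installed in compiled form; this text tells all that it offers.
- The arm moves only by the shell command python3 -m crank 'ROWS' [FORCE]. ROWS is JSON, a list of rows, each an object with "offset": the shift along the tool's x, y, z scaled (see below), a list of three; "twist": the turn about the tool's z scaled (see below); "hand": the gripper command: -1 is shut, 1 is fully open, values between are in proportion. In form: [{"offset": [tx, ty, tz], "twist": twist, "hand": hand}, ...]. A call has 1 to 20 rows; each row shifts and turns the pose as measured when the row begins, along the tool's axes as they then stand; what a row does not reach is not made up. The controller multiplies each number of a shift by 0.02 m and each number of a turn by 0.1 rad. A row lasts 1/10 s, in which the tool goes at most 50 mm and 8.59 degrees, less where a joint would pass 70% of its speed; a pose out of reach is approached as far as the arm can. A call with a number of a shift or a turn outside -1 to 1 is refused whole. A call with a gripper value outside its range is refused whole. The fingers move at their own pace and stop on an object; FORCE is the grip in N (left out, the last holds). Time passes only in rows, so rows that do not move let the fingers close. It gives the time, the measured TCP pose, the force and the opening at its end, in the units of the state.
- manip.observe(): the state, without advancing time (a new reading comes with each control period).
- manip.read_camera(name): name is "scene" or "top" or "wrist"; returns (picture, depth): 384x512x3 uint8, blue, green, red; 384x512 float32, m along the optical axis (not along the pixel's ray), 0 where there is no reading.
- manip.camera_params(name): a dict with "mtx" (3x3 intrinsics, pixels), "R" (3x3) and "t" (3): a world point X has camera coordinates R X + t. Camera axes: x right, y down, z forward; pixel columns grow to the right and rows downward; lengths in m; the calibration is good to about 2 mm. A picture is of the moment at which its call begins: read the wrist's pose just before it. camera_params takes no time and is no camera call; for the wrist camera it gives the pose at the moment of the call.
- manip.sign_off(): hands the job in, once; it reports no verdict.
Trained networks look in the newest picture that a camera, given by its name, has taken for a name from the list of things; names that differ only in an ending like _2 or _b are one class to them, and where a whole thing is asked for, a point or a joint stands for the part that bears it (a point fixed in the world has none). Each returns a list of dicts, best first, with "p" (0 to 1); they miss things now and then, are a little off and sometimes report something else, mostly with a low value. They report only what shows in the picture. A call takes as long as a camera call.
- manip.search_frame(camera, name): "point" ([column, row] in pixels, amid what is visible of it).
The state is a dict: "t": time; "q": joint angles; "joint_vel": joint speeds; "joint_efforts": joint torques, N m; "position": TCP position; "ee_rot": TCP orientation; "ft_force": force on the tool from outside, world axes, zero at the start; "torque": the same for the moment, N m; "opening": finger opening in m.
Only numpy, scipy, OpenCV 4.12 (cv2) and the standard library are available. Lean on these libraries where they do the work, as an engineer would, in place of code of your own. Each camera call takes 0.05 s, during which the arm holds its last target.

### The job

The drill jig's top plate was set down roughly and is propped up on the two locating pins of the jig base. Do not pick it up: nudge the plate sideways with the fingertips until its hole and slot drop over the two pins, and press it down so that it lies flush on the base. Then push the swing clip's knob round until the clip stands square across the plate at its stop; leave the spanner, the wooden offcut behind the jig and the marker where they lie.

Things in the scene. Friction and masses are not known exactly. Their poses are not given: they have to be found in the camera images.
- jig_base: drill jig base, fixed to the bench: dark steel slab 160 (x) x 190 (y) x 18 mm. Origin: centre of its underside, on the bench top; x points away from the robot (turned up to 0.2 rad), y left, z up. It carries two locating pins and the swing clip, whose pivot post (20 mm across, topped by a screw head 42 mm above the bench) stands at x = +60, y = 0 mm
- seat (a point): point on the top face of the jig base (18 mm above the bench), under the middle of the place where the seated plate belongs: 8 mm nearer the robot than the base's origin; axes as the base. The seated plate covers 50 mm to each side of it in x and 70 mm in y
- pin_left (a point): tip of the left locating pin: steel, 10 mm thick with a round (ball) nose, stands 10 mm out of the base's top. 20 mm beyond (x) and 42 mm left (+y) of the seat point
- pin_right (a point): tip of the right locating pin, like the left one; 20 mm beyond (x) and 42 mm right (-y) of the seat point
- jig_plate: loose aluminium jig plate, 100 (x) x 140 (y) x 10 mm, 0.3 to 0.6 kg; round hole left, slot right, window of 28 x 42 mm 14 mm in front of its middle, two small drill bushings at the front. Origin: centre of its underside; axes as the base's (x away from the robot, y left, z up). Seated, its underside lies on the base's top and its top 28 mm above the bench
- hole_left (a point): centre of the plate's round hole, at the underside: 12 mm across; in the plate's frame at x = +20, y = +42 mm. It belongs over the left pin
- slot_right (a point): centre of the plate's slot, at the underside: 12 mm (x) by 17 mm (y); in the plate's frame at x = +20, y = -42 mm. It belongs over the right pin
- plate_mid (a point): middle of the plate, half-way through its thickness; 23 mm above the bench when seated. At the start the plate lies 12 to 17 mm too near the robot, up to 18 mm too far left or right and turned up to 0.1 rad; its near edge rests on the base and its far part on the pin tips, so it slopes up away from the robot by about 0.12 rad
- clip (a joint): angle of the swing clip (rad): flat steel arm, 18 mm wide, 6 mm thick, turning level about the post behind the plate, underside 29.7 mm above the bench. 0 (parked): points to the base's -y (right); turns clockwise seen from above; 1.571 (stop): points to the base's -x, across the plate. Starts at 0 to 0.3, stays where left; under 3 N at the knob moves it. It catches on the plate if that is not down
- clip_knob (a point): middle of the black upright knob on the clip's free end: 17 mm thick and 22 mm tall, from 42 to 64 mm above the bench, 50 mm from the pivot
- spanner: steel combination spanner lying flat on the bench to the left of the jig, 192 x 31 x 6 mm; origin under its middle; not to be moved
- offcut: pine offcut, 45 x 110 x 36 mm, lying just behind the jig; origin under its middle; not to be moved
- marker: marker pen, 17 x 135 x 16 mm, lying in front to the right; origin under its middle; not to be moved

How it is judged:
By the outcome, as a careful person would: the job done as asked, in the order asked, and still so for the second after the job is handed in, with the robot touching nothing.
It also fails if it takes over 72 s, if anything falls off the work surface, if the arm or the gripper's body presses on something with over 40 N, if the wrist force passes 120 N, or if a joint passes its speed limit or range.

## Working session

There is one attempt and no reset: what is moved stays moved. The work goes in short steps, Python scripts to look and compute and a shell command to move; the robot and the scene stay as the last step left them, time stands still between calls to the robot, and variables do not carry over. Pictures are saved under pics/ and viewed, and the job is handed in when it is done.

```bash
mkdir -p pics; ls; cat > h.py <<'E'
import numpy as np, cv2
from station import manip
def snap(cam,fn,crop=None,scale=1):
    P=manip.camera_params(cam); im,d=manip.read_camera(cam)
    np.savez('last_%s.npz'%cam,im=im,d=d,K=P['mtx'],R=P['R'],t=P['t'])
    o=im
    if crop: c0,r0,c1,r1=crop; o=im[r0:r1,c0:c1]
    if scale!=1: o=cv2.resize(o,None,fx=scale,fy=scale,interpolation=cv2.INTER_CUBIC)
    cv2.imwrite('pics/'+fn,o); return im,d,P
def load(cam):
    z=np.load('last_%s.npz'%cam); return z['im'],z['d'],dict(mtx=z['K'],R=z['R'],t=z['t'])
def unproj(P,u,v,z):
    K=np.array(P['mtx']);c=np.array([(u-K[0,2])/K[0,0]*z,(v-K[1,2])/K[1,1]*z,z])
    return np.array(P['R']).T@(c-np.array(P['t']))
def onplane(P,u,v,h):
    K=np.array(P['mtx']);R=np.array(P['R']);t=np.array(P['t'])
    o=-R.T@t; r=R.T@np.array([(u-K[0,2])/K[0,0],(v-K[1,2])/K[1,1],1]); return o+r*(h-o[2])/r[2]
def proj(P,X):
    K=np.array(P['mtx']);c=np.array(P['R'])@np.array(X)+np.array(P['t']);p=K@c;return p[:2]/p[2]
E
python3 - <<'E'
from h import *
np.set_printoptions(precision=4,suppress=True)
for c in('scene','top','wrist'):
    im,d,P=snap(c,c+'0.png'); print(c,np.array(P['mtx']).tolist(),-np.array(P['R']).T@P['t']); print(np.array(P['R']))
s=manip.observe()
for k in s: print(k,np.array(s[k]))
E
```

```text
pics
scene [[379.29410528890605, 0.0, 260.90490127808806], [0.0, 379.29410528890605, 187.8253658207367], [0.0, 0.0, 1.0]] [0.0009 0.7785 0.4474]
[[-0.6709 -0.7413 -0.019 ]
 [-0.3119  0.3053 -0.8997]
 [ 0.6727 -0.5977 -0.4361]]
top [[482.0682875913675, 0.0, 257.91496588782053], [0.0, 482.0682875913675, 191.95248460455014], [0.0, 0.0, 1.0]] [0.4747 0.267  1.1997]
[[-0.0031 -0.9998 -0.0221]
 [-0.9948  0.0053 -0.1015]
 [ 0.1016  0.0217 -0.9946]]
wrist [[279.86208843872953, 0.0, 254.3535052837007], [0.0, 279.86208843872953, 191.46749274344464], [0.0, 0.0, 1.0]] [ 0.2595 -0.6     0.3721]
[[ 0.293  -0.9561 -0.0014]
 [-0.9163 -0.2812  0.2851]
 [-0.273  -0.0822 -0.9585]]
t 0.15
q [ 1.2881  0.3217 -0.07    1.4514  0.0226  1.3708 -0.0569]
joint_vel [-0.001  -0.0028 -0.0003 -0.0043 -0.0005  0.0008  0.0007]
joint_efforts [ -0.0001 -49.4098  -0.3828 -31.4684   0.013    0.0084  -0.    ]
position [ 0.1899 -0.6212  0.2445]
ee_rot [-3.1056 -0.4643  0.0005]
ft_force [-0.5869 -0.9368 -0.8303]
torque [-0.0022  0.0722  0.0588]
opening 0.08546370450146075
```

View pics/scene0.png

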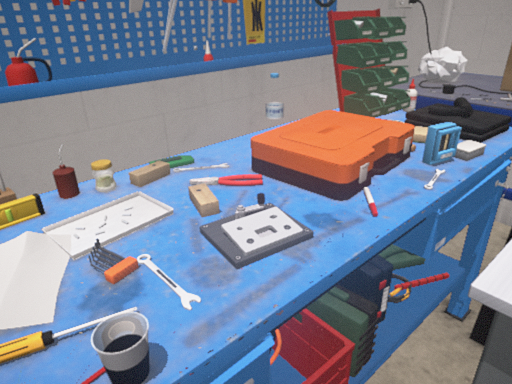

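View pics/top0.png

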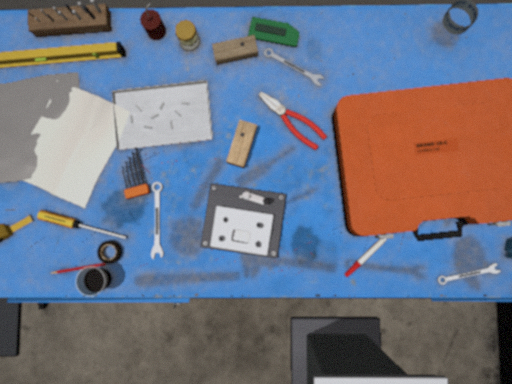

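View pics/wrist0.png

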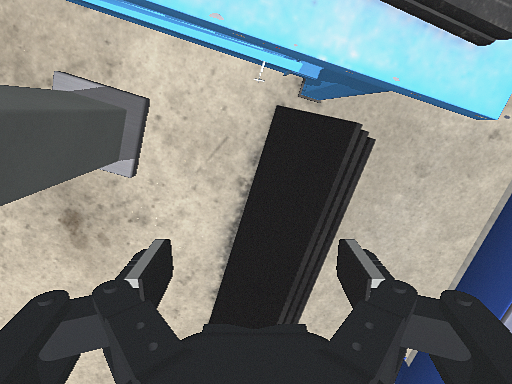

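```bash
python3 - <<'E'
from h import *
np.set_printoptions(precision=4,suppress=True)
im,d,P=load('top')
cv2.imwrite('pics/top0z.png',cv2.resize(im[170:270,190:300],None,fx=6,fy=6,interpolation=cv2.INTER_CUBIC))
im2,d2,P2=load('scene')
cv2.imwrite('pics/scene0z.png',cv2.resize(im2[180:270,190:320],None,fx=6,fy=6,interpolation=cv2.INTER_CUBIC))
for n in ['jig_base','jig_plate','clip_knob','hole_left','slot_right','pin_left','offcut','marker','spanner']:
    r=manip.search_frame('top',n)[:2]
    print(n,[(np.round(a['point'],1),round(a['p'],2),onplane(P,*a['point'],0.02)) for a in r])
E
```

```text
jig_base [(array([240.6, 205.2]), 0.88, array([0.5627, 0.3354, 0.02  ]))]
jig_plate [(array([240.2, 228.1]), 0.6, array([0.5066, 0.3363, 0.02  ]))]
clip_knob [(array([257.2, 201.2]), 0.6, array([0.5724, 0.2946, 0.02  ]))]
hole_left [(array([241.3, 228.7]), 0.75, array([0.5051, 0.3336, 0.02  ]))]
slot_right [(array([240.4, 230.4]), 0.76, array([0.501 , 0.3358, 0.02  ]))]
pin_left [(array([243.1, 204.7]), 0.73, array([0.5639, 0.3292, 0.02  ])), (array([240.1, 227.3]), 0.58, array([0.5086, 0.3366, 0.02  ]))]
offcut [(array([237.2, 146.1]), 0.77, array([0.7101, 0.3439, 0.02  ]))]
marker [(array([366.1, 257. ]), 0.62, array([0.4359, 0.0319, 0.02  ]))]
spanner [(array([151.7, 229.3]), 0.73, array([0.5045, 0.5536, 0.02  ])), (array([241.2, 208. ]), 0.7, array([0.5558, 0.3339, 0.02  ]))]
```

View pics/top0z.png

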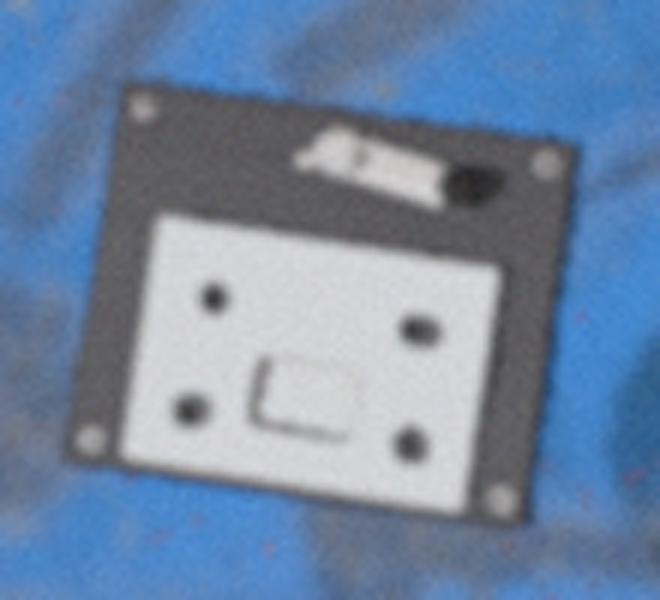

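View pics/scene0z.png

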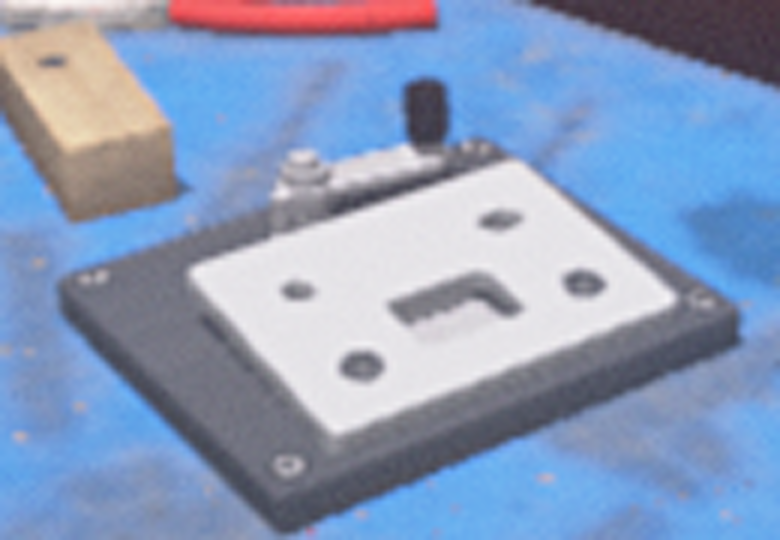

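```bash
python3 - <<'E'
from h import *
np.set_printoptions(precision=4,suppress=True)
im,d,P=load('top')
for u,v in [(430,150),(380,200),(420,230),(440,230),(345,110),(238,146),(255,197),(462,15)]:
    print(u,v,unproj(P,u,v,d[v,u]))
f=lambda u,v:(190+u/6,170+v/6)
for n,p,h in [('TL',(125,85),.018),('TR',(580,147),.018),('BL',(68,460),.018),('BR',(525,522),.018),('hole',(214,298),.037),('slot',(420,330),.037),('bl',(190,409),.032),('br',(410,445),.032),('knob',(475,182),.064),('post',(343,140),.042),('pBL',(118,460),.028),('pBR',(465,513),.028),('pTL',(155,213),.039),('pTR',(502,266),.039)]:
    u,v=f(*p); u-=.4;v-=.4
    print(n,onplane(P,u,v,h), unproj(P,u,v,d[int(round(v)),int(round(u))]))
E
```

```text
430 150 [ 0.6808 -0.1028  0.105 ]
380 200 [0.5671 0.0129 0.0997]
420 230 [ 0.5008 -0.1054  0.0019]
440 230 [ 0.5006 -0.1547  0.0006]
345 110 [0.7764 0.0885 0.1038]
238 146 [0.707  0.3409 0.0364]
255 197 [0.5809 0.2994 0.0406]
462 15 [ 1.053  -0.2343 -0.0013]
TL [0.6164 0.4102 0.018 ] [0.6163 0.4102 0.0185]
TR [0.5897 0.223  0.018 ] [0.5911 0.2225 0.0034]
BL [0.4627 0.4324 0.018 ] [0.4627 0.4326 0.0169]
BR [0.4373 0.2467 0.018 ] [0.4368 0.2464 0.0022]
hole [0.5276 0.3714 0.037 ] [0.5284 0.3731 0.0186]
slot [0.5144 0.2886 0.037 ] [0.5151 0.2889 0.0161]
bl [0.4832 0.3814 0.032 ] [0.4832 0.3826 0.0192]
br [0.4685 0.2928 0.032 ] [0.4684 0.2932 0.0169]
knob [0.5716 0.2662 0.064 ] [0.5746 0.2662 0.0291]
post [0.5907 0.3192 0.042 ] [0.5905 0.3191 0.0436]
pBL [0.4628 0.4108 0.028 ] [0.4627 0.4118 0.0197]
pBR [0.4412 0.2709 0.028 ] [0.4409 0.2709 0.0162]
pTL [0.5618 0.3952 0.039 ] [0.5634 0.3975 0.0178]
pTR [0.5398 0.2555 0.039 ] [0.5409 0.2553 0.0196]
```

```bash
python3 -m crank '[{"offset":[1,-0.5,0],"twist":0,"hand":1},{"offset":[1,-0.5,0],"twist":0,"hand":1},{"offset":[1,-0.5,0],"twist":0,"hand":1},{"offset":[1,-0.5,0],"twist":0,"hand":1},{"offset":[1,-0.5,0],"twist":0,"hand":1},{"offset":[1,-0.5,0],"twist":0,"hand":1},{"offset":[1,-0.5,0],"twist":0,"hand":1},{"offset":[1,-0.5,0],"twist":0,"hand":1},{"offset":[1,-0.5,0],"twist":0,"hand":1},{"offset":[1,-0.5,0],"twist":0,"hand":1},{"offset":[1,-0.5,0],"twist":0,"hand":1},{"offset":[1,-0.5,0],"twist":0,"hand":1},{"offset":[1,-1,0],"twist":0,"hand":1},{"offset":[1,-1,0],"twist":0,"hand":1},{"offset":[1,-1,0],"twist":0,"hand":1},{"offset":[0.5,-1,0],"twist":0,"hand":1}]'; python3 -c "
from station import manip
s=manip.observe();print(s['position'],s['ee_rot'],s['q'],s['ft_force'])"
```

```text
t: 2.2
position: [0.4353, -0.3338, 0.2454]
ee_rot: [3.105, 0.45, -0.0]
ft_force: [0.2, -0.0, 0.1]
opening: 0.0853
[ 0.43534883 -0.33375075  0.24538357] [ 3.10450642e+00  4.49690956e-01 -2.33545244e-04] [ 0.89170987  0.11828183 -0.3116444   1.69907967  0.04100735  1.32707452
 -0.71077619] [ 0.16132814 -0.00760213  0.11870134]
```

```bash
python3 -m crank '[{"offset":[0.5,-1,0],"twist":0,"hand":1},{"offset":[0.5,-1,0],"twist":0,"hand":1},{"offset":[0.5,-1,0],"twist":0,"hand":1},{"offset":[0.5,-1,0],"twist":0,"hand":1},{"offset":[0.5,-1,0],"twist":0,"hand":1},{"offset":[0.5,-1,0],"twist":0,"hand":1},{"offset":[0.5,-1,0],"twist":0,"hand":1},{"offset":[0.3,-1,0],"twist":0,"hand":1},{"offset":[0.3,-1,0],"twist":0,"hand":1},{"offset":[0.3,-1,0],"twist":0,"hand":1},{"offset":[0.3,-1,0],"twist":0,"hand":1},{"offset":[0.3,-1,0],"twist":0,"hand":1},{"offset":[0.3,-1,0],"twist":0,"hand":1},{"offset":[0.3,-1,0],"twist":0,"hand":1},{"offset":[0.3,-1,0],"twist":0,"hand":1},{"offset":[0.3,-1,0],"twist":0,"hand":1},{"offset":[0.3,-1,0],"twist":0,"hand":1},{"offset":[0.3,-1,0],"twist":0,"hand":1},{"offset":[0.3,-1,0],"twist":0,"hand":1},{"offset":[0.3,-1,0],"twist":0,"hand":1}]'; python3 -c "
from station import manip
s=manip.observe();print(s['position'],s['ee_rot'],s['q'],s['ft_force'])"
```

```text
t: 4.2
position: [0.4645, 0.1111, 0.2468]
ee_rot: [3.095, 0.452, 0.015]
ft_force: [0.6, 0.7, -0.2]
opening: 0.0859
[0.46447662 0.11113057 0.24676483] [3.09546223 0.45187669 0.01453525] [ 0.48471721 -0.03643568 -0.7589401   1.84263372 -0.01104871  1.31790863
 -1.55214456] [ 0.57048111  0.70835678 -0.182307  ]
```

```bash
python3 -m crank '[{"offset":[0.2,-1,0],"twist":0,"hand":1},{"offset":[0.2,-1,0],"twist":0,"hand":1},{"offset":[0.2,-1,0],"twist":0,"hand":1},{"offset":[0.2,-1,0],"twist":0,"hand":1},{"offset":[0.2,-1,0],"twist":0,"hand":1},{"offset":[0,-1,0],"twist":0.7,"hand":1},{"offset":[-0.2,-1,0],"twist":0.9,"hand":1},{"offset":[-0.2,-1,0],"twist":0.9,"hand":1},{"offset":[-0.3,-1,0],"twist":0.9,"hand":1},{"offset":[-0.5,-1,0],"twist":0.9,"hand":1},{"offset":[-0.5,-0.6,0],"twist":0,"hand":1},{"offset":[0,0,0],"twist":0,"hand":1}]'; python3 - <<'E'
from h import *
s=manip.observe();print(s['position'],s['ee_rot'],s['q'],s['ft_force'])
snap('wrist','w1.png',scale=1.5)
E
```

```text
t: 5.4
position: [0.408, 0.3355, 0.2461]
ee_rot: [3.123, -0.242, 0.029]
ft_force: [0.2, 0.4, -0.7]
opening: 0.0851
[0.40804579 0.33553457 0.24605932] [ 3.12285449 -0.24197715  0.02941303] [ 0.14912949  0.13738358 -0.9666911   1.72961066  0.13731125  1.33112789
 -2.57080318] [ 0.2297208   0.42727492 -0.6762222 ]
```

View pics/w1.png

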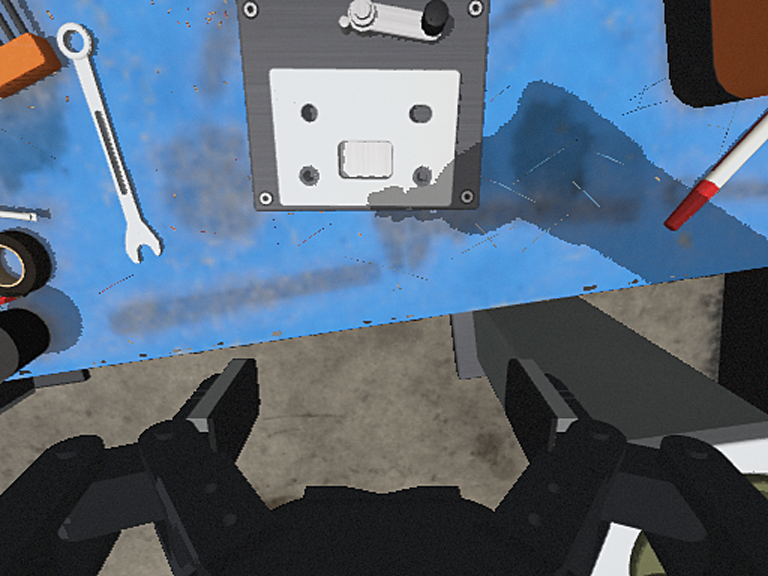

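```bash
python3 - <<'E'
from h import *
np.set_printoptions(precision=4,suppress=True)
im,d,P=load('wrist')
cv2.imwrite('pics/w1z.png',cv2.resize(im[0:145,150:340],None,fx=4,fy=4,interpolation=cv2.INTER_CUBIC))
for n in ['clip_knob','jig_plate','jig_base']:
  print(n,[(a['point'],a['p']) for a in manip.search_frame('wrist',n)[:2]])
E
```

```text
clip_knob [([275.0, 16.0], 0.88)]
jig_plate [([242.7, 85.1], 0.83)]
jig_base [([241.9, 33.6], 0.98), ([243.5, 84.9], 0.37)]
```

View pics/w1z.png

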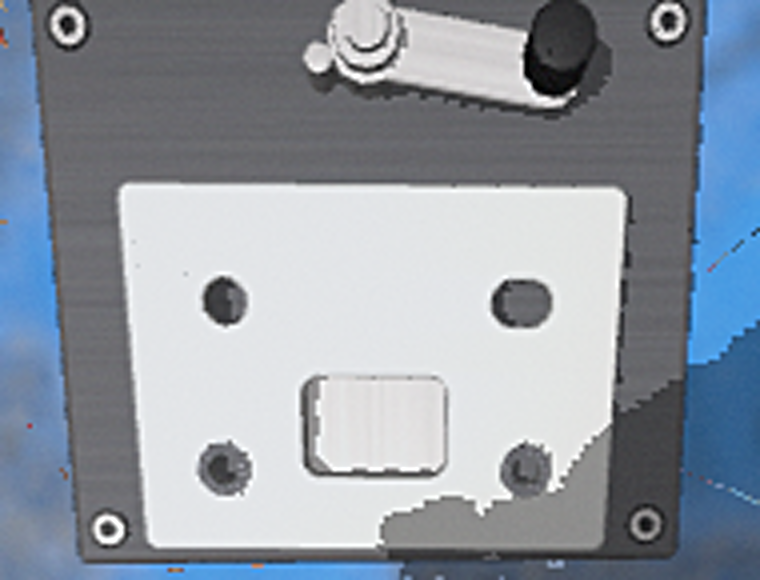

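```bash
cat >> h.py <<'E'
def fitbase(P,scr,h=.018):
    w=np.array([onplane(P,u,v,h) for u,v in scr]) # TL TR BL BR
    c=w.mean(0); y=(w[0]-w[1]+w[2]-w[3])[:2]; x=(w[0]-w[2]+w[1]-w[3])[:2]
    yaw=np.angle(np.exp(1j*(np.arctan2(x[1],x[0])))+np.exp(1j*(np.arctan2(-y[0],y[1]))))
    return c,yaw,w
def tob(X,c,yaw):
    X=np.atleast_2d(X); d=X[:,:2]-c[:2]; return np.c_[np.cos(yaw)*d[:,0]+np.sin(yaw)*d[:,1],-np.sin(yaw)*d[:,0]+np.cos(yaw)*d[:,1]]*1000
from scipy.optimize import least_squares
def fitplate(P,pts,c,yaw,tilt=True):
    """pts: list of ((px,py,pz) plate frame m, (u,v)); pose in base frame: x,y,z,yaw,pitch,roll"""
    from scipy.spatial.transform import Rotation as Ro
    Rb=Ro.from_euler('z',yaw)
    def f(p):
        R=Ro.from_euler('ZYX',[p[3],p[4] if tilt else 0,p[5] if tilt else 0])
        r=[]
        for X,uv in pts:
            W=Rb.apply(R.apply(X)+p[:3])+np.r_[c[:2],0]
            r+=list(proj(P,W)-uv)
        r+=[(p[4]+ (.12 if tilt else 0))*20, p[5]*50,(p[2]-(.025 if tilt else .018))*(300 if tilt else 3000)]
        return r
    s=least_squares(f,[0,0,.02,0,-.1 if tilt else 0,0]); return s.x,s.fun
E
python3 - <<'E'
from h import *
np.set_printoptions(precision=4,suppress=True)
im,d,P=load('wrist')
g=lambda L:[(150+(u+.5)/4-.5,(v+.5)/4-.5) for u,v in L]
c,yaw,w=fitbase(P,g([(68,25),(668,22),(108,528),(645,524)])); print(c,yaw); print(tob(w,c,yaw))
pl=g([(120,185),(627,187),(148,548),(603,548),(224,301),(522,303),(224,469),(526,470)])
X=[(.05,.07,.01),(.05,-.07,.01),(-.05,.07,.01),(-.05,-.07,.01),(.02,.042,.01),(.02,-.042,.01)]
x,r=fitplate(P,list(zip(X,pl)),c,yaw); print(x,r)
k=onplane(P,*g([(562,25)])[0],.064); print('knob top',k,tob(k,c,yaw)); k=onplane(P,*g([(365,30)])[0],.042); print('post',tob(k,c,yaw))
print(manip.observe()['t'])
E
```

```text
[0.5271 0.3291 0.018 ] -0.14731097667856824
[[ 68.8035  83.8862]
 [ 68.7936 -83.8723]
 [-68.7865  83.8532]
 [-68.8105 -83.8671]]
[-0.0246 -0.0005  0.0213 -0.0104 -0.1071 -0.0011] [-0.7277 -0.5266  0.1455 -0.3274  0.0065  0.1731  0.2322  0.5237  0.484
  0.2474 -0.0975  0.0947  0.259  -0.0559 -1.1166]
knob top [0.5725 0.2733 0.064 ] [[ 53.1678 -48.5543]]
post [[59.4357  0.2308]]
5.6
```

```bash
python3 -m crank '[{"offset":[0,-0.5,1],"twist":-0.1,"hand":1},{"offset":[0,0,1],"twist":0,"hand":1},{"offset":[0,0,1],"twist":0,"hand":1},{"offset":[0,0,1],"twist":0,"hand":1},{"offset":[0,0,1],"twist":0,"hand":1},{"offset":[0,0,1],"twist":0,"hand":1},{"offset":[0,0,1],"twist":0,"hand":1},{"offset":[0,0,1],"twist":0,"hand":1},{"offset":[0,0,1],"twist":0,"hand":1},{"offset":[0,0,0],"twist":0,"hand":1}]'; python3 - <<'E'
from h import *
np.set_printoptions(precision=4,suppress=True)
s=manip.observe();print(np.array(s['position']),np.array(s['ee_rot']),np.array(s['q']),np.array(s['ft_force']))
print(tob(s['position'],[.5271,.3291],-.1473))
snap('scene','s2.png',crop=(170,120,370,270),scale=4)
snap('wrist','w2.png',scale=1.5)
E
```

```text
t: 6.6
position: [0.4282, 0.3252, 0.0595]
ee_rot: [3.113, -0.273, 0.04]
ft_force: [-0.3, -0.3, -0.7]
opening: 0.0855
[0.4282 0.3252 0.0595] [ 3.1126 -0.2726  0.0405] [-0.1125  0.3283 -0.6881  1.9166  0.2859  0.9827 -2.6801] [-0.3127 -0.3248 -0.7239]
[[-97.295  -18.3933]]
```

View pics/s2.png

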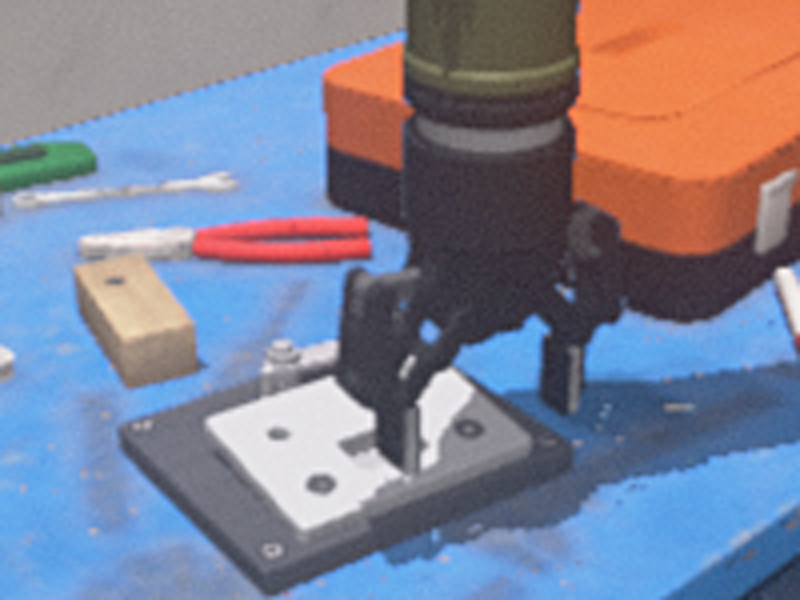

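View pics/w2.png

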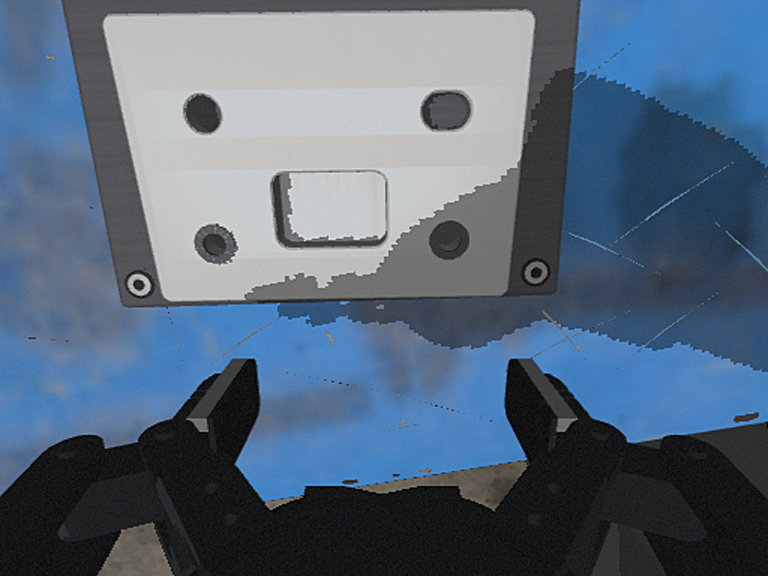

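```bash
python3 -m crank '[{"offset":[0,0,0],"twist":-1,"hand":1},{"offset":[0,0,0],"twist":-1,"hand":1},{"offset":[0,0,0],"twist":-1,"hand":1},{"offset":[0,0,0],"twist":-1,"hand":1},{"offset":[0,0,0],"twist":-1,"hand":1},{"offset":[0,0,0],"twist":-1,"hand":1},{"offset":[0,0,0],"twist":-1,"hand":1},{"offset":[0,0,0],"twist":-1,"hand":1},{"offset":[0,0,0],"twist":-1,"hand":1},{"offset":[0,0,0],"twist":-1,"hand":1},{"offset":[0,0,0],"twist":-1,"hand":1},{"offset":[0,0,0],"twist":-1,"hand":1},{"offset":[0,0,0],"twist":-1,"hand":1},{"offset":[0,0,0],"twist":-1,"hand":1},{"offset":[0,0,0],"twist":-1,"hand":1},{"offset":[0,0,0],"twist":-1,"hand":1}]'; cat > st.py <<'E'
from h import *
from scipy.spatial.transform import Rotation as Ro
np.set_printoptions(precision=4,suppress=True)
def st():
    s=manip.observe(); R=Ro.from_rotvec(s['ee_rot']).as_matrix()
    b=tob(s['position'],[.5271,.3291],-.1473)[0]; yaw=np.arctan2(R[1,0],R[0,0])
    print('t',round(s['t'],2),'base xy mm',b,'z',round(s['position'][2]*1000,1),'yaw rel',round(yaw+.1473,4),'toolz',R[:,2],'q',np.array(s['q']),'F',np.array(s['ft_force']),'op',s['opening'])
    # tool-units to shift by base-frame dx: 
    return s,R
if __name__=='__main__': st()
E
python3 st.py
```

```text
t: 8.3
position: [0.4484, 0.3316, 0.0905]
ee_rot: [2.289, 2.087, 0.079]
ft_force: [-0.4, -0.4, -0.2]
opening: 0.0854
t 8.3 base xy mm [-78.1882  -9.1016] z 90.5 yaw rel 1.6262 toolz [ 0.0666  0.0022 -0.9978] q [ 0.1484  0.3883 -0.9996  1.8774  0.4337  1.0393 -1.121 ] F [-0.3984 -0.447  -0.197 ] op 0.08543259771096946
```

```bash
python3 -m crank '[{"offset":[0,0,0],"twist":-0.6,"hand":1},{"offset":[0,0,0],"twist":-0.6,"hand":1},{"offset":[0,0,0],"twist":-0.6,"hand":1},{"offset":[0,0,0],"twist":-0.6,"hand":1},{"offset":[0,0,0],"twist":-0.6,"hand":1},{"offset":[0,0,0],"twist":-0.6,"hand":1}]';python3 st.py
```

```text
t: 8.9
position: [0.456, 0.3321, 0.1016]
ee_rot: [1.856, 2.458, 0.086]
ft_force: [0.3, -0.3, -0.0]
opening: 0.0856
t 8.9 base xy mm [-70.8112  -7.4425] z 101.6 yaw rel 1.9949 toolz [ 0.0819  0.0076 -0.9966] q [ 0.2116  0.4088 -1.0781  1.8647  0.4773  1.0602 -0.775 ] F [ 0.2948 -0.334  -0.0051] op 0.08561917624026619
```

```bash
python3 -m crank '[{"offset":[0,0,0],"twist":0,"hand":1},{"offset":[0,0,0],"twist":0,"hand":1}]';python3 st.py;  python3 -m crank '[{"offset":[-0.5,0,0],"twist":0,"hand":1},{"offset":[-0.5,0,0],"twist":0,"hand":1}]';python3 st.py
```

```text
t: 9.1
position: [0.458, 0.3322, 0.1044]
ee_rot: [1.858, 2.453, 0.091]
ft_force: [0.3, -0.6, -0.9]
opening: 0.0855
t 9.1 base xy mm [-68.8261  -7.0932] z 104.4 yaw rel 1.9917 toolz [ 0.0857  0.0092 -0.9963] q [ 0.2143  0.4051 -1.079   1.8618  0.4754  1.0609 -0.7743] F [ 0.3301 -0.5657 -0.9017] op 0.08548734643659094
t: 9.3
position: [0.4637, 0.3133, 0.1059]
ee_rot: [1.858, 2.453, 0.094]
ft_force: [0.8, 0.3, 0.5]
opening: 0.0855
t 9.3 base xy mm [-60.3523 -24.9547] z 105.9 yaw rel 1.992 toolz [ 0.0873  0.0106 -0.9961] q [ 0.266   0.3855 -1.0884  1.8777  0.4574  1.051  -0.7288] F [0.784  0.3175 0.4721] op 0.0854943018740494
```

```bash
python3 -m crank '[{"offset":[0.2,-0.1,0.1],"twist":-1,"hand":1},{"offset":[0.2,-0.1,0.1],"twist":-1,"hand":1},{"offset":[0.2,-0.1,0.1],"twist":-1,"hand":1},{"offset":[0.2,-0.1,0.1],"twist":-1,"hand":1},{"offset":[0.2,0,0.1],"twist":-1,"hand":1},{"offset":[0.2,0,0.1],"twist":-1,"hand":1},{"offset":[0.3,0,0.1],"twist":-1,"hand":1},{"offset":[0.3,0,0.1],"twist":-1,"hand":1},{"offset":[0.3,0,0.1],"twist":-1,"hand":1},{"offset":[0.3,0,0.1],"twist":-1,"hand":1},{"offset":[0.3,0,0.1],"twist":-1,"hand":1}]';python3 st.py; python3 - <<'E'
from station import manip
import numpy as np
print(np.round(manip.observe()['joint_efforts'],2))
E
```

```text
t: 10.4
position: [0.4269, 0.3293, 0.0791]
ee_rot: [0.265, 3.039, 0.01]
ft_force: [-0.9, -0.6, -0.1]
opening: 0.0853
t 10.4 base xy mm [-99.19   -14.5296] z 79.1 yaw rel 3.1141 toolz [ 0.0915 -0.0014 -0.9958] q [ 0.3345  0.5211 -1.2897  1.9398  0.659   1.0822  0.1662] F [-0.8514 -0.5994 -0.053 ] op 0.0853098710724643
[ -0.29 -31.41 -13.85 -24.95   0.25  -0.16  -0.88]
```

```bash
python3 -m crank '[{"offset":[0.2,0.4,0.8],"twist":-0.2,"hand":1},{"offset":[0.1,0.3,0.8],"twist":-0.1,"hand":1},{"offset":[0.1,0,0.8],"twist":0,"hand":1}]';python3 st.py; python3 - <<'E'
from h import *
snap('scene','s3.png',crop=(180,170,340,290),scale=5)
snap('wrist','w3.png',scale=1.5)
snap('top','t3.png',crop=(190,170,300,270),scale=6)
E
```

```text
t: 10.7
position: [0.4281, 0.3423, 0.0307]
ee_rot: [0.221, 3.039, 0.008]
ft_force: [-0.3, 0.6, -0.6]
opening: 0.0855
t 10.7 base xy mm [-99.8648  -1.4758] z 30.7 yaw rel 3.143 toolz [ 0.0948 -0.0018 -0.9955] q [ 0.227   0.5934 -1.1943  1.9537  0.7509  1.0217  0.1125] F [-0.2658  0.6044 -0.5779] op 0.08551327038191196
```

View pics/s3.png

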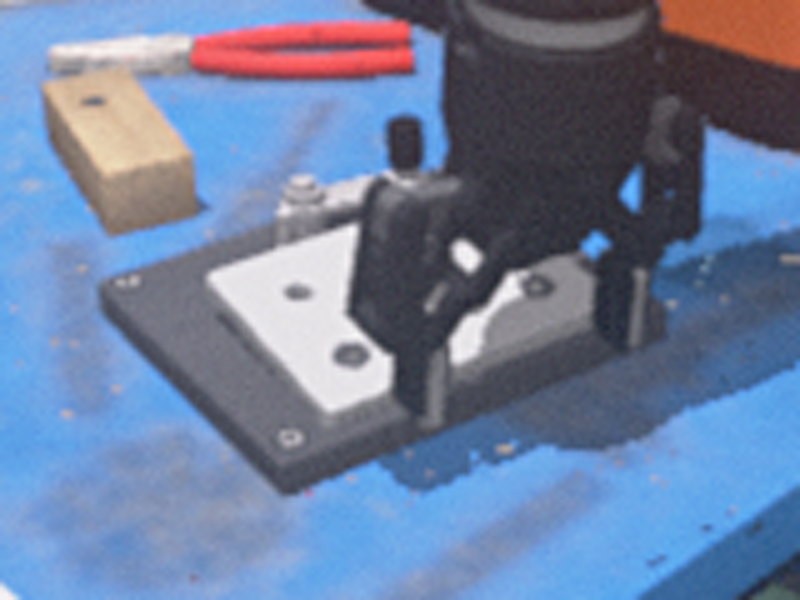

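View pics/w3.png

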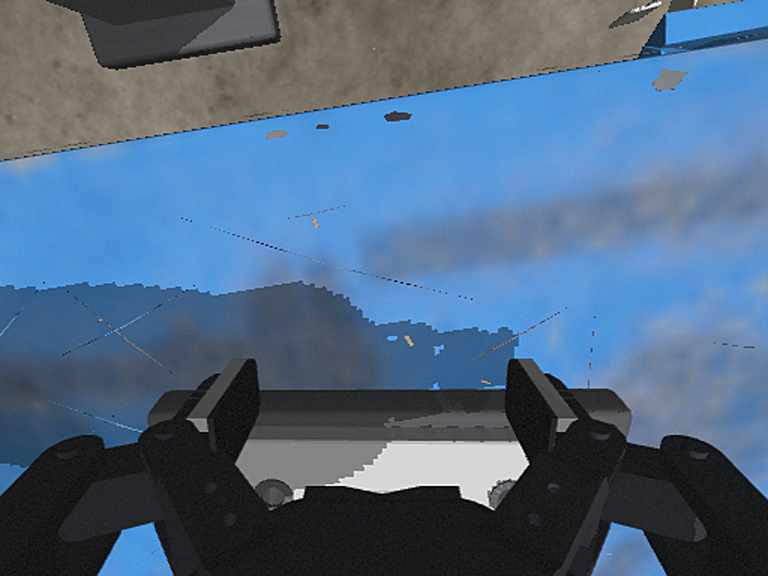

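View pics/t3.png

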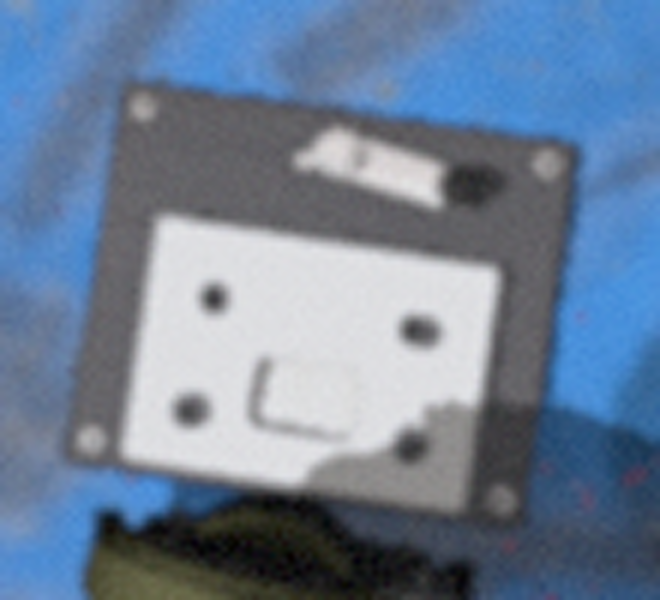

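```bash
python3 - <<'E'
from h import *
np.set_printoptions(precision=4,suppress=True)
im,d,P=load('wrist')
# all depth points belonging to fingers near TCP: build cloud within tool frame
from scipy.spatial.transform import Rotation as Ro
s=manip.observe();R=Ro.from_rotvec(s['ee_rot']).as_matrix();p=np.array(s['position'])
vv,uu=np.mgrid[0:384,0:512];K=P['mtx']
C=np.stack([(uu-K[0,2])/K[0,0]*d,(vv-K[1,2])/K[1,1]*d,d],-1)
W=(C-P['t'])@P['R']; T=(W-p)@R*1000
m=(d>0)&(abs(T[...,1])<62)&(abs(T[...,0])<20)&(T[...,2]>-40)
m&=(vv>235)
for sgn in(1,-1):
    mm=m&(T[...,1]*sgn>30)&(T[...,2]<8)
    X=T[mm]; print(sgn,len(X),X.min(0),X.max(0)); 
    i=np.argsort(X[:,2])[-5:]; print(X[i])
print('knob etc'); 
E
```

```text
1 2452 [-11.4682  41.4578 -39.9871] [14.2555 61.8536  5.0632]
[[-6.9596 42.1429  3.7949]
 [-2.925  42.3772  3.9686]
 [-0.597  42.1857  3.9843]
 [ 5.4692 42.3269  4.4711]
 [-7.1415 42.5113  5.0632]]
-1 2434 [-11.0565 -61.9686 -39.9923] [ 13.9735 -42.562    4.0268]
[[  8.211  -43.6302   3.4577]
 [ -5.6798 -43.814    3.575 ]
 [ -6.4484 -43.4347   3.8618]
 [  5.7083 -43.4733   3.9427]
 [ -0.6601 -43.5197   4.0268]]
knob etc
```

```bash
python3 -m crank '[{"offset":[-0.3,0,0.4],"twist":0,"hand":1}]';python3 st.py
```

```text
t: 10.95
position: [0.434, 0.3409, 0.0237]
ee_rot: [0.22, 3.04, 0.006]
ft_force: [0.5, 0.5, -0.9]
opening: 0.0852
t 10.95 base xy mm [-93.8081  -1.9862] z 23.7 yaw rel 3.1438 toolz [ 0.0939 -0.0028 -0.9956] q [ 0.2189  0.6087 -1.1775  1.9481  0.7653  1.0164  0.1141] F [ 0.5083  0.5496 -0.925 ] op 0.08520896124820443
```

```bash
python3 -m crank '[{"offset":[-0.4,0.05,0.07],"twist":0,"hand":1},{"offset":[-0.3,0.05,0.07],"twist":0,"hand":1}]';python3 st.py;python3 - <<'E'
from h import *
snap('top','t4.png',crop=(190,170,300,270),scale=6)
E
```

```text
t: 11.15
position: [0.4494, 0.3397, 0.0219]
ee_rot: [0.222, 3.04, 0.004]
ft_force: [-2.9, 0.1, 0.7]
opening: 0.0851
t 11.15 base xy mm [-78.4552  -0.8787] z 21.9 yaw rel 3.1424 toolz [ 0.0929 -0.0041 -0.9957] q [ 0.2137  0.6288 -1.1598  1.9214  0.7758  1.0249  0.1317] F [-2.9289  0.0982  0.6978] op 0.08512165801917955
```

View pics/t4.png

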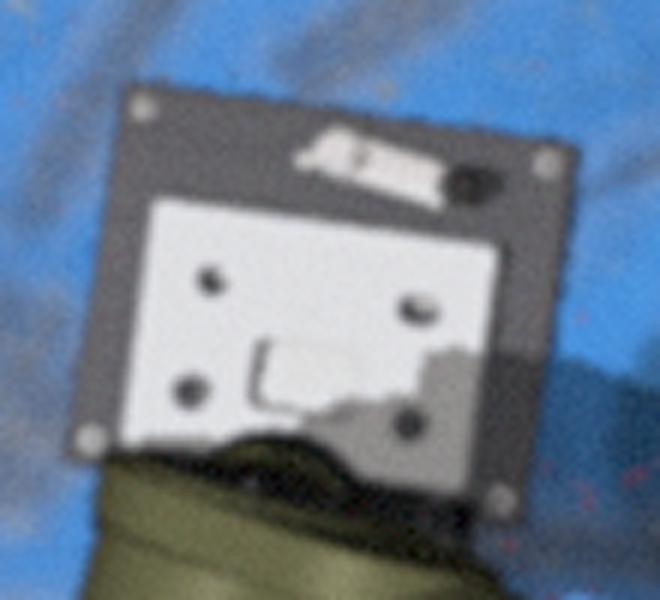

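```bash
cat > top.py <<'E'
from h import *
np.set_printoptions(precision=4,suppress=True)
def fit(pl,tilt=True,scr=[(143,108),(548,163),(92,440),(502,499)]):
    im,d,P=load('top'); g=lambda L:[(190+(u+.5)/6-.5,170+(v+.5)/6-.5) for u,v in L]
    c,yaw,w=fitbase(P,g(scr)); 
    X=[(.05,.07,.01),(.05,-.07,.01),(.02,.042,.01),(.02,-.042,.01)]
    x,r=fitplate(P,list(zip(X,g(pl))),c,yaw,tilt); print('base',c,yaw,'plate',x[:3]*1000,x[3:],'res',r)
E
python3 - <<'E'
from top import *
fit([(152,199),(500,243),(211,281),(419,310)])
fit([(155,213),(502,266),(214,298),(420,330)])
E
```

```text
base [0.5269 0.3294 0.018 ] -0.14363417616538401 plate [-17.152    1.1857  25.1837] [ 0.0089 -0.1211  0.0003] res [ 0.142  -0.0411 -0.3569  0.141   0.2039  0.1     0.0133 -0.1959 -0.0211
  0.017   0.0551]
base [0.5269 0.3294 0.018 ] -0.14363417616538401 plate [-24.3782  -0.0344  25.1407] [-0.0129 -0.1212  0.0003] res [ 0.224   0.0897 -0.2527  0.0431 -0.012  -0.049   0.0423 -0.0807 -0.0239
  0.015   0.0422]
```

```bash
python3 -m crank '[{"offset":[-0.25,0,0],"twist":0,"hand":1}]';python3 st.py;python3 - <<'E'
from h import *
snap('top','t5.png',crop=(190,170,300,270),scale=6)
E
```

```text
t: 11.3
position: [0.4555, 0.339, 0.0224]
ee_rot: [0.223, 3.04, 0.005]
ft_force: [-0.2, -0.5, 0.3]
opening: 0.0857
t 11.3 base xy mm [-72.2638  -0.7301] z 22.4 yaw rel 3.1417 toolz [ 0.0933 -0.0037 -0.9956] q [ 0.2147  0.6347 -1.1555  1.9113  0.7785  1.0284  0.14  ] F [-0.2068 -0.4985  0.2905] op 0.08572211644242668
```

View pics/t5.png

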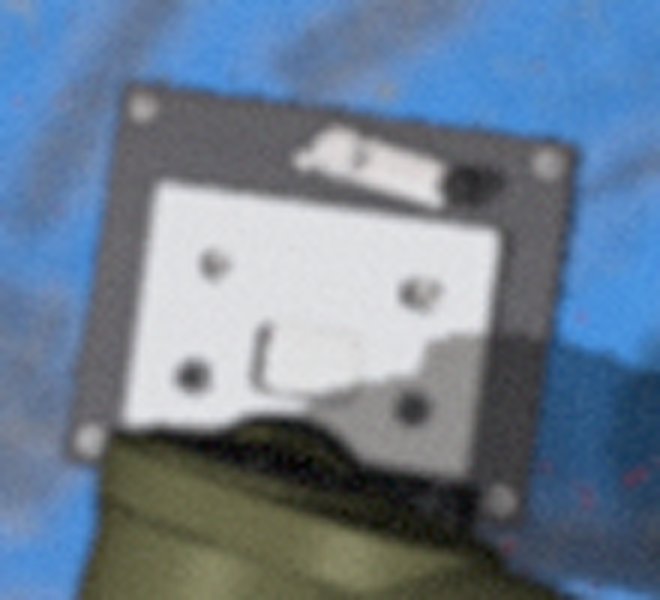

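```bash
python3 - <<'E'
from top import *
fit([(155,182),(501,229),(214,265),(420,294)])
im,d,P=load('top')
cv2.imwrite('pics/t5z.png',cv2.resize(im[205:228,215:270],None,fx=14,fy=14,interpolation=cv2.INTER_CUBIC))
E
```

```text
base [0.5269 0.3294 0.018 ] -0.14363417616538401 plate [-10.7672   1.5386  25.0619] [ 0.0019 -0.1204  0.0001] res [ 0.0642 -0.0157 -0.1945  0.0488  0.0221  0.0169  0.1091 -0.0488 -0.0081
  0.0052  0.0186]
```

View pics/t5z.png

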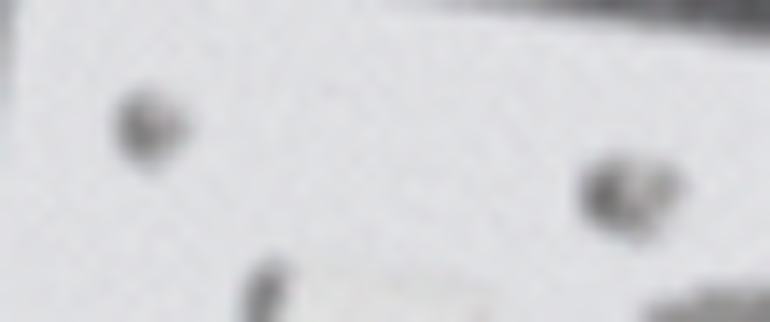

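```bash
python3 -m crank '[{"offset":[-0.08,-0.1,0],"twist":0,"hand":1}]';python3 st.py;python3 - <<'E'
from h import *
im,d,P=snap('top','t6.png',crop=(190,170,300,270),scale=6)
cv2.imwrite('pics/t6z.png',cv2.resize(im[205:228,215:270],None,fx=14,fy=14,interpolation=cv2.INTER_CUBIC))
E
```

```text
t: 11.45
position: [0.4593, 0.3367, 0.0231]
ee_rot: [0.226, 3.038, 0.007]
ft_force: [-2.0, 0.9, 0.2]
opening: 0.0851
t 11.45 base xy mm [-68.211   -2.4684] z 23.1 yaw rel 3.14 toolz [ 0.0955 -0.0028 -0.9954] q [ 0.221   0.6345 -1.155   1.9093  0.7793  1.0273  0.1457] F [-1.9632  0.9224  0.1838] op 0.08511762381509282
```

View pics/t6.png

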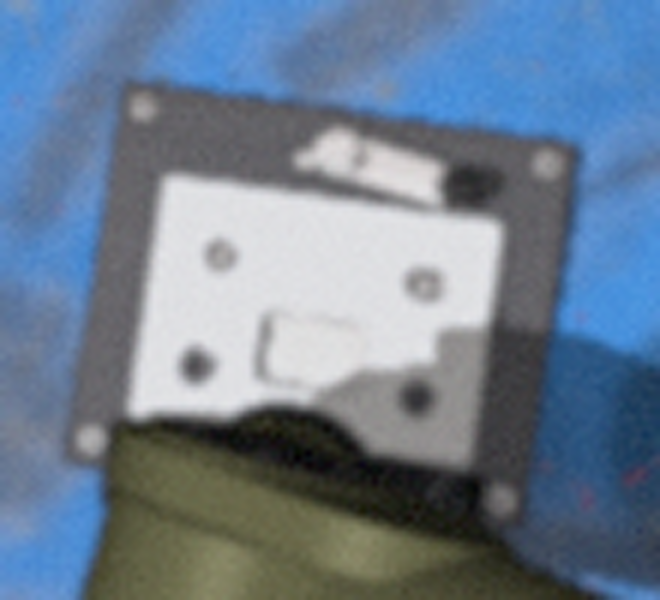

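View pics/t6z.png

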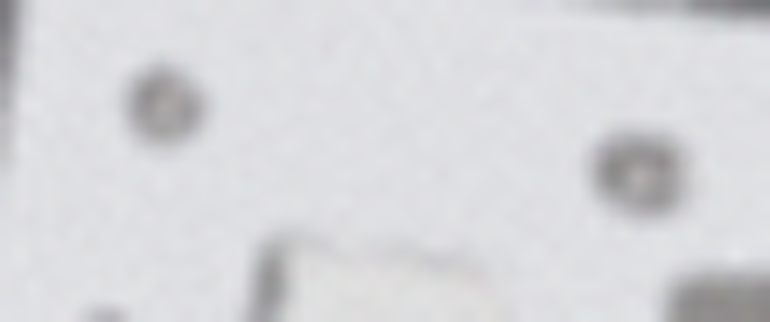

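```bash
python3 - <<'E'
from top import *
pl=[(162,175),(504,220),(221,255),(425,285)]
fit(pl);fit(pl,False)
im,d,P=load('top')
for y in (-.06,.06,0):
  for x in (.035,.0,-.02):
    c,s=np.cos(-.145),np.sin(-.145); X=np.array([.527-.008+c*x-s*y,.3294+.001+s*x+c*y,.03]); u,v=proj(P,X); u,v=int(round(u)),int(round(v))
    z=[unproj(P,uu,vv,d[vv,uu])[2] for uu in range(u-2,u+3) for vv in range(v-2,v+3)]; print(x,y,np.median(z))
snap('scene','s6.png',crop=(180,170,340,290),scale=5)
E
```

```text
base [0.5269 0.3294 0.018 ] -0.14363417616538401 plate [-6.9738 -0.1975 24.7952] [ 0.0039 -0.1186 -0.0005] res [-0.1897 -0.2486  0.2026  0.0303 -0.2139  0.2584  0.1986 -0.0447  0.0275
 -0.0256 -0.0615]
base [0.5269 0.3294 0.018 ] -0.14363417616538401 plate [-7.7343  0.4279 18.0003] [0.0043 0.     0.    ] res [ 0.149  -0.1294 -0.0715  0.0393 -0.1126  0.2234  0.0357 -0.1329  0.
  0.      0.0008]
0.035 -0.06 0.0282582089431018
0.0 -0.06 0.028401494345282753
-0.02 -0.06 0.028461956678871133
0.035 0.06 0.027695356082791646
0.0 0.06 0.028366245800723118
-0.02 0.06 0.029132658421001593
0.035 0 0.02719442668936462
0.0 0 0.020206957141680436
-0.02 0 0.017825642768798666
```

View pics/s6.png

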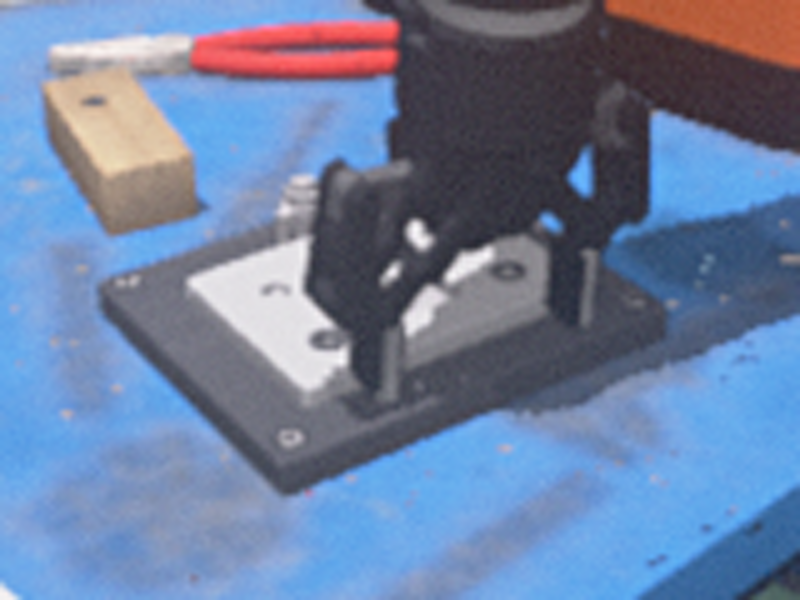

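```bash
python3 -m crank '[{"offset":[0.4,0,0],"twist":0,"hand":1},{"offset":[0.1,0,-1],"twist":0,"hand":1},{"offset":[-1,0,0],"twist":0,"hand":1},{"offset":[-1,0,0.2],"twist":0,"hand":1},{"offset":[-0.8,0.05,0.2],"twist":0,"hand":1}]';python3 st.py;
```

```text
t: 12.05
position: [0.5001, 0.3314, 0.0405]
ee_rot: [0.216, 3.037, 0.003]
ft_force: [0.2, -0.1, 0.7]
opening: 0.0858
t 12.05 base xy mm [-27.0256  -1.6652] z 40.5 yaw rel 3.1462 toolz [ 0.0967 -0.0048 -0.9953] q [ 0.2344  0.6611 -1.1467  1.827   0.7777  1.078   0.2229] F [ 0.1828 -0.0981  0.6675] op 0.08580024766729971
```

```bash
python3 -m crank '[{"offset":[-0.6,0.08,0.2],"twist":0,"hand":1},{"offset":[0,0,0.2],"twist":0,"hand":1}]';python3 st.py;
```

```text
t: 12.25
position: [0.5156, 0.3307, 0.0334]
ee_rot: [0.22, 3.036, 0.003]
ft_force: [-0.9, -0.3, -0.3]
opening: 0.0859
t 12.25 base xy mm [-11.6045  -0.1178] z 33.4 yaw rel 3.1434 toolz [ 0.0977 -0.0049 -0.9952] q [ 0.2217  0.6867 -1.1237  1.8014  0.7953  1.0775  0.232 ] F [-0.8523 -0.2554 -0.3081] op 0.08586266231931122
```

```bash
python3 -m crank '[{"offset":[0.05,0,0.15],"twist":0,"hand":1}]';python3 st.py;python3 -m crank '[{"offset":[0.05,0,0.15],"twist":0,"hand":1}]';python3 st.py;
```

```text
t: 12.35
position: [0.5143, 0.3309, 0.0296]
ee_rot: [0.22, 3.037, 0.003]
ft_force: [-1.7, -1.0, 14.1]
opening: 0.0853
t 12.35 base xy mm [-12.9043  -0.1075] z 29.6 yaw rel 3.1436 toolz [ 0.0966 -0.0052 -0.9953] q [ 0.2183  0.6902 -1.1198  1.805   0.7991  1.0727  0.2276] F [-1.6506 -1.0162 14.0874] op 0.08529995024618285
t: 12.45
position: [0.5144, 0.331, 0.0291]
ee_rot: [0.219, 3.034, -0.001]
ft_force: [-5.2, -8.5, 38.5]
opening: 0.0855
t 12.45 base xy mm [-12.8612   0.0384] z 29.1 yaw rel 3.1441 toolz [ 0.0995 -0.0081 -0.995 ] q [ 0.2154  0.6906 -1.119   1.8056  0.804   1.0736  0.223 ] F [-5.2198 -8.5208 38.4583] op 0.08554494012405109
```

```bash
python3 -m crank '[{"offset":[0.1,0,-1],"twist":0,"hand":1},{"offset":[0,0,-1],"twist":0,"hand":1},{"offset":[-0.8,-0.6,-0.6],"twist":0,"hand":-1},{"offset":[-0.8,-0.6,-0.2],"twist":0,"hand":-1},{"offset":[-0.8,-0.6,0],"twist":0,"hand":-1},{"offset":[-0.8,-0.6,0],"twist":0,"hand":-1},{"offset":[-0.8,-0.5,0],"twist":0,"hand":-1}]' 30;python3 st.py;python3 - <<'E'
from h import *
snap('scene','s7.png',crop=(180,150,340,270),scale=5)
snap('wrist','w7.png',scale=1.5)
snap('top','t7.png',crop=(190,170,300,270),scale=6)
E
```

```text
t: 13.15
position: [0.5711, 0.2691, 0.1002]
ee_rot: [0.194, 3.035, 0.004]
ft_force: [-0.3, 0.5, -0.9]
opening: 0.0121
t 13.15 base xy mm [ 52.3841 -52.9275] z 100.2 yaw rel 3.1607 toolz [ 0.1006 -0.004  -0.9949] q [ 0.3852  0.6476 -1.1921  1.7156  0.7297  1.1758  0.4432] F [-0.3328  0.4707 -0.9159] op 0.01214817407373348
```

View pics/s7.png

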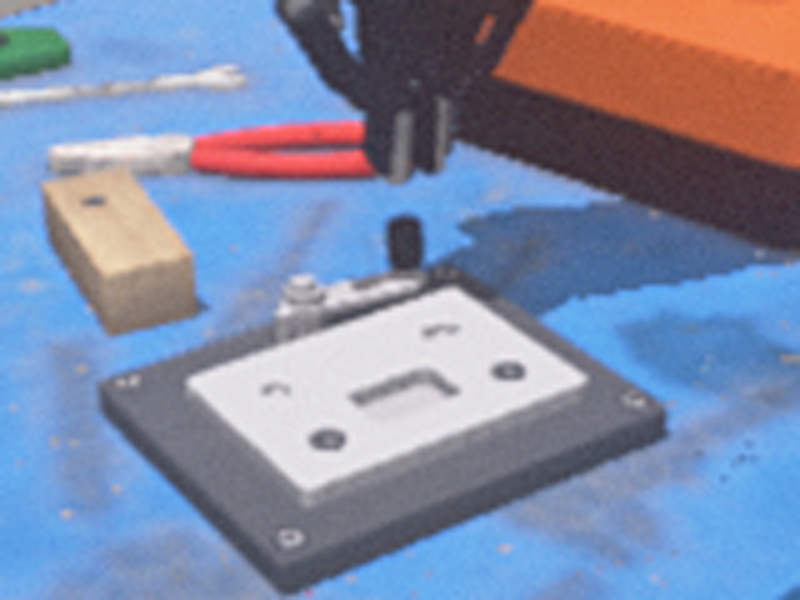

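View pics/w7.png

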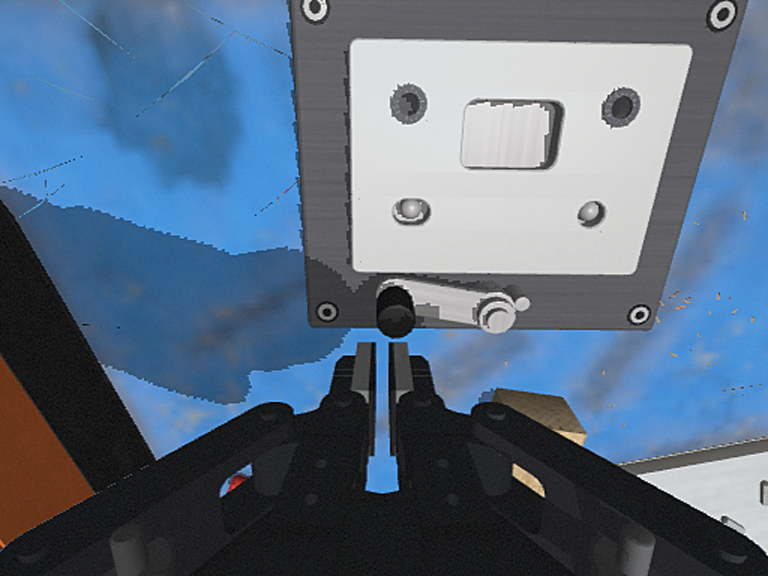

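View pics/t7.png

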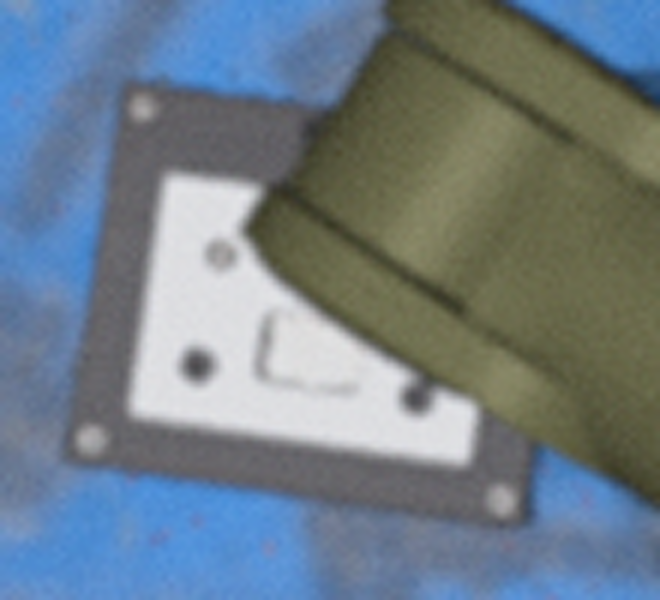

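```bash
python3 - <<'E'
from h import *
np.set_printoptions(precision=4,suppress=True)
im,d,P=load('wrist')
g=lambda L:[((u+.5)/1.5-.5,(v+.5)/1.5-.5) for u,v in L]
c,yaw,w=fitbase(P,g([(638,315),(327,312),(722,14),(314,9)])); print(c,yaw); print(tob(w,c,yaw))
pl=g([(634,273),(355,272),(690,45),(350,41),(592,212),(411,212)])
X=[(.05,.07,.01),(.05,-.07,.01),(-.05,.07,.01),(-.05,-.07,.01),(.02,.042,.01),(.02,-.042,.01)]
for t in(True,False):
  x,r=fitplate(P,list(zip(X,pl)),c,yaw,t); print(x,r)
print('knob top',tob(onplane(P,*g([(397,320)])[0],.064),c,yaw),'tcp',tob(manip.observe()['position'],c,yaw))
from scipy.spatial.transform import Rotation as Ro
s=manip.observe();R=Ro.from_rotvec(s['ee_rot']).as_matrix();p=np.array(s['position'])
vv,uu=np.mgrid[0:384,0:512];K=P['mtx']
C=np.stack([(uu-K[0,2])/K[0,0]*d,(vv-K[1,2])/K[1,1]*d,d],-1)
W=(C-P['t'])@P['R']; T=(W-p)@R*1000
m=(d>0)&(vv>225)&(vv<265)&(abs(T[...,2])<40)&(abs(T[...,1])<60)
print(np.percentile(T[m],[0,1,5,50,95,99,100],axis=0))
k=(uu>250)&(uu<277)&(vv>200)&(vv<222)&(W[...,2]>.055)
kk=tob(W[k],c,yaw);print('knob cloud',kk.min(0),kk.max(0),W[k][:,2].max())
E
```

```text
[0.5272 0.3289 0.018 ] -0.14462554309731385
[[ 68.9674  83.501 ]
 [ 68.707  -83.6753]
 [-69.1796  84.0806]
 [-68.4948 -83.9063]]
[-0.0069  0.0011  0.0144  0.0048 -0.0259 -0.0044] [ 0.8745  0.3314 -0.8156  0.3432 -0.13   -0.5453 -0.0952 -0.4791 -0.8624
  0.7283  1.0716  0.066   1.8813 -0.2179 -3.1941]
[-0.007   0.0002  0.0172  0.0063  0.      0.    ] [ 1.1382  1.2725 -2.0238  1.2771  3.2719 -1.622  -2.1119 -1.0393 -0.4704
  1.6362  0.0375  1.0454  0.      0.     -2.5049]
knob top [[ 49.779 -48.737]] tcp [[ 52.5274 -53.174 ]]
[[ -7.9592 -18.1011 -30.7806]
 [ -3.3958 -17.589  -30.0099]
 [  3.0286 -16.1236 -27.581 ]
 [  7.2708   0.2346  -9.534 ]
 [  8.9186  12.036    7.1545]
 [ 10.2899  13.4445   9.9649]
 [ 10.8991  13.9939  11.3046]]
knob cloud [-29.4582 -57.3189] [ 56.5597 -41.0988] 0.2200095596353195
```

```bash
python3 -m crank '[{"offset":[-0.6,-0.1,0],"twist":0,"hand":-1},{"offset":[-0.6,-0.1,0.1],"twist":0,"hand":-1},{"offset":[0.1,0,1],"twist":0,"hand":-1},{"offset":[0.1,0,0.8],"twist":0,"hand":-1}]' 30;python3 st.py;python3 - <<'E'
from h import *
snap('scene','s8.png',crop=(180,150,340,270),scale=5)
snap('wrist','w8.png',scale=1.5)
E
```

```text
t: 13.7
position: [0.5947, 0.266, 0.0646]
ee_rot: [0.191, 3.032, 0.009]
ft_force: [-0.5, -0.7, -0.8]
opening: 0.0002
t 13.7 base xy mm [ 76.1722 -52.4805] z 64.6 yaw rel 3.1625 toolz [ 0.1033 -0.0006 -0.9946] q [ 0.3488  0.7116 -1.1344  1.6955  0.7841  1.1369  0.443 ] F [-0.5008 -0.6923 -0.8295] op 0.00021494337577058226
```

View pics/s8.png

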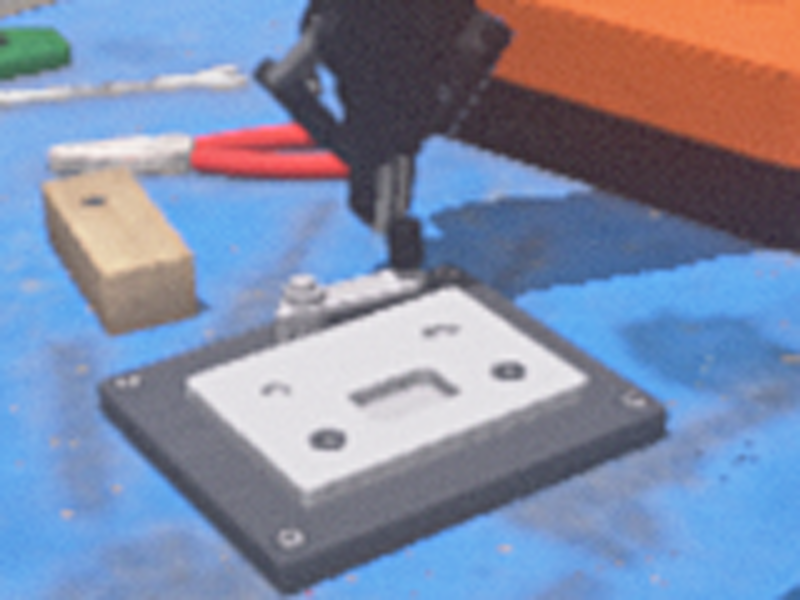

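View pics/w8.png

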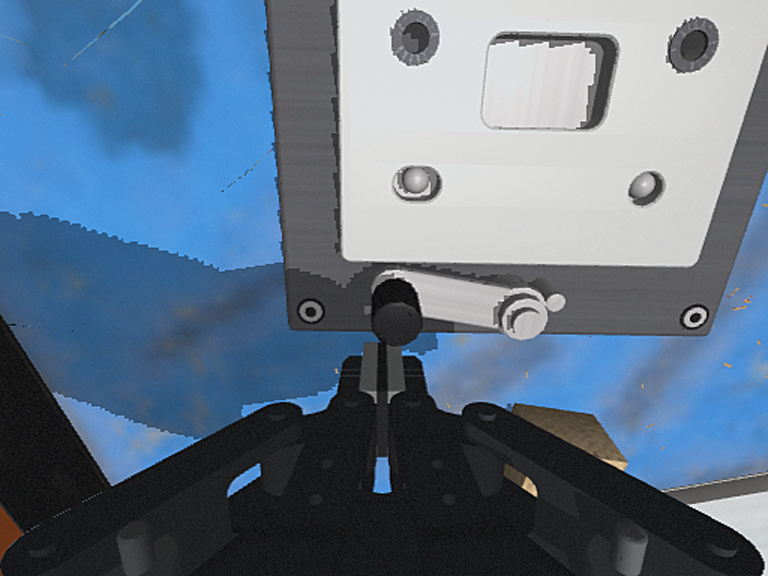

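```bash
python3 -m crank '[{"offset":[0.1,-0.4,0.1],"twist":0,"hand":-1},{"offset":[0.45,0,0],"twist":0,"hand":-1},{"offset":[0.45,0,0],"twist":0,"hand":-1}]';python3 st.py;python3 - <<'E'
from h import *
snap('wrist','w9.png',scale=1.5)
E
```

```text
t: 14.1
position: [0.5719, 0.2594, 0.0581]
ee_rot: [0.19, 3.036, 0.006]
ft_force: [1.8, 0.5, 1.0]
opening: -0.0002
t 14.1 base xy mm [ 54.5662 -62.3663] z 58.1 yaw rel 3.1634 toolz [ 0.0997 -0.002  -0.995 ] q [ 0.3794  0.6855 -1.1516  1.7565  0.7751  1.1112  0.4265] F [1.8176 0.5364 1.0209] op -0.00016007980079109986
```

View pics/w9.png

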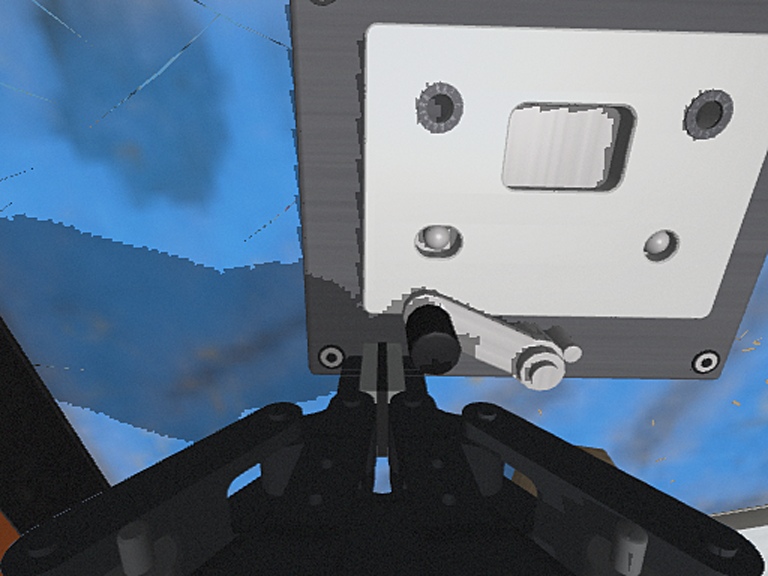

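```bash
python3 -m crank '[{"offset":[0.34,0.22,-0.1],"twist":0,"hand":-1},{"offset":[0.34,0.22,-0.1],"twist":0,"hand":-1},{"offset":[0.28,0.28,-0.1],"twist":0,"hand":-1}]';python3 st.py;python3 - <<'E'
from h import *
snap('wrist','w10.png',scale=1.5)
E
```

```text
t: 14.45
position: [0.5511, 0.2752, 0.0625]
ee_rot: [0.19, 3.036, -0.0]
ft_force: [0.2, -0.5, -0.5]
opening: 0.0
t 14.45 base xy mm [ 31.6716 -49.8201] z 62.5 yaw rel 3.1634 toolz [ 0.0991 -0.0062 -0.9951] q [ 0.3599  0.6628 -1.1662  1.7799  0.7632  1.1136  0.3866] F [ 0.1798 -0.4868 -0.5259] op 2.9163148027388577e-05
```

View pics/w10.png

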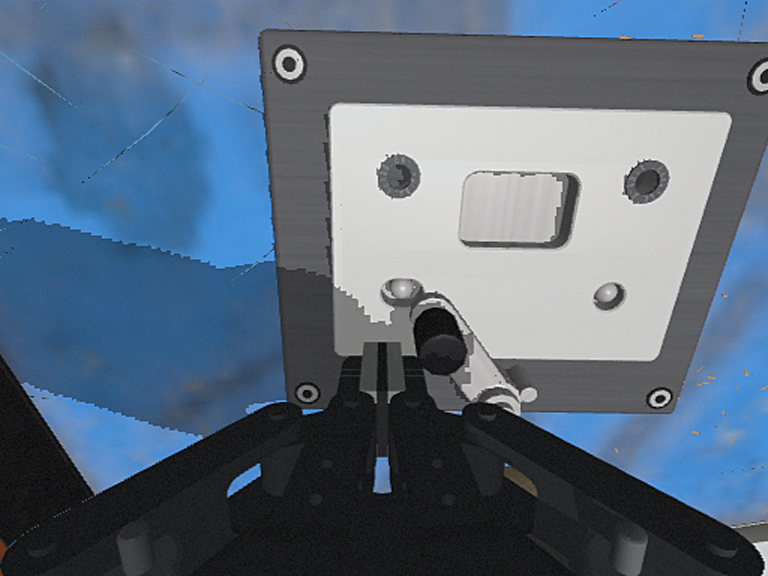

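```bash
python3 -m crank '[{"offset":[0.3,0.3,0],"twist":0,"hand":-1},{"offset":[0.3,0.35,0],"twist":0,"hand":-1},{"offset":[0.25,0.4,0],"twist":0,"hand":-1}]';python3 st.py;python3 - <<'E'
from h import *
snap('wrist','w11.png',scale=1.5)
E
```

```text
t: 14.8
position: [0.5354, 0.3015, 0.0621]
ee_rot: [0.188, 3.035, 0.002]
ft_force: [0.4, -0.2, -0.7]
opening: 0.0003
t 14.8 base xy mm [ 12.2524 -26.1159] z 62.1 yaw rel 3.1647 toolz [ 0.1004 -0.0049 -0.9949] q [ 0.309   0.6602 -1.1654  1.7834  0.7643  1.1138  0.3351] F [ 0.4348 -0.2261 -0.6896] op 0.00025436417345684284
```

View pics/w11.png

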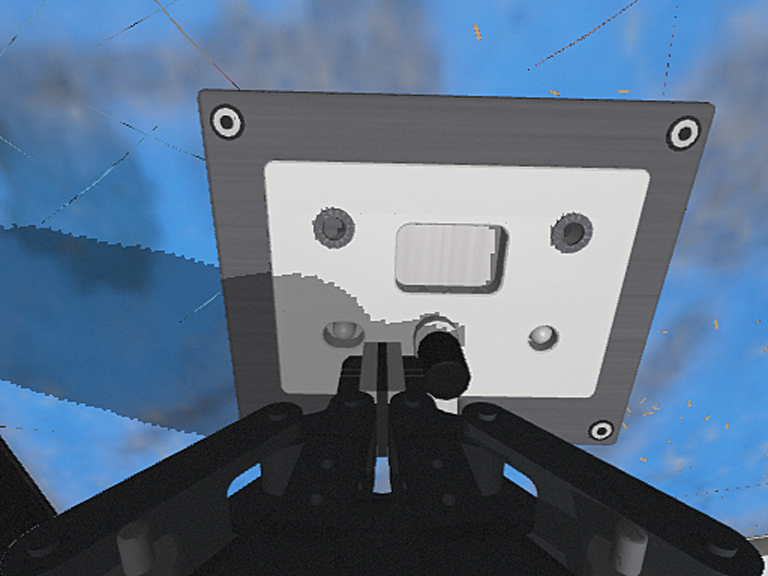

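```bash
python3 -m crank '[{"offset":[0.05,0.2,0],"twist":0,"hand":-1},{"offset":[0.05,0.1,0],"twist":0,"hand":-1}]';python3 st.py;python3 -m crank '[{"offset":[0.05,0.12,0],"twist":0,"hand":-1}]';python3 st.py
```

```text
t: 15.05
position: [0.5337, 0.3065, 0.0618]
ee_rot: [0.186, 3.035, -0.009]
ft_force: [0.5, -9.1, 6.8]
opening: -0.0
t 15.05 base xy mm [  9.892  -21.4211] z 61.8 yaw rel 3.1665 toolz [ 0.1005 -0.0123 -0.9949] q [ 0.2905  0.6631 -1.1604  1.7773  0.7692  1.1226  0.3238] F [ 0.5203 -9.1057  6.8368] op -1.540655259663322e-05
t: 15.15
position: [0.5337, 0.3064, 0.0617]
ee_rot: [0.189, 3.034, -0.018]
ft_force: [-0.7, -7.0, 5.7]
opening: -0.0005
t 15.15 base xy mm [  9.8625 -21.5167] z 61.7 yaw rel 3.1649 toolz [ 0.1002 -0.0181 -0.9948] q [ 0.2843  0.6632 -1.1566  1.7748  0.7707  1.1278  0.3197] F [-0.6693 -7.044   5.6813] op -0.0005352665859051549
```

```bash
python3 -m crank '[{"offset":[0,-0.6,0],"twist":0,"hand":-1},{"offset":[0,-0.8,-0.2],"twist":0,"hand":-1},{"offset":[-0.3,-0.3,-1],"twist":0,"hand":-1},{"offset":[-1,-0.3,-1],"twist":0,"hand":-1},{"offset":[-1,0,-1],"twist":0,"hand":-1},{"offset":[-1,0,-1],"twist":0,"hand":-1}]';python3 st.py;python3 - <<'E'
from h import *
snap('wrist','w12.png',scale=1.5)
snap('scene','s12.png',crop=(180,150,340,270),scale=5)
E
```

```text
t: 15.75
position: [0.5812, 0.2625, 0.1511]
ee_rot: [0.178, 3.044, -0.016]
ft_force: [0.4, 1.3, -0.4]
opening: 0.0001
t 15.75 base xy mm [ 63.3034 -57.9166] z 151.1 yaw rel 3.1721 toolz [ 0.0912 -0.0158 -0.9957] q [ 0.4053  0.6207 -1.2288  1.6401  0.6878  1.2756  0.5068] F [ 0.4485  1.3208 -0.3634] op 0.00010677901524125299
```

View pics/w12.png

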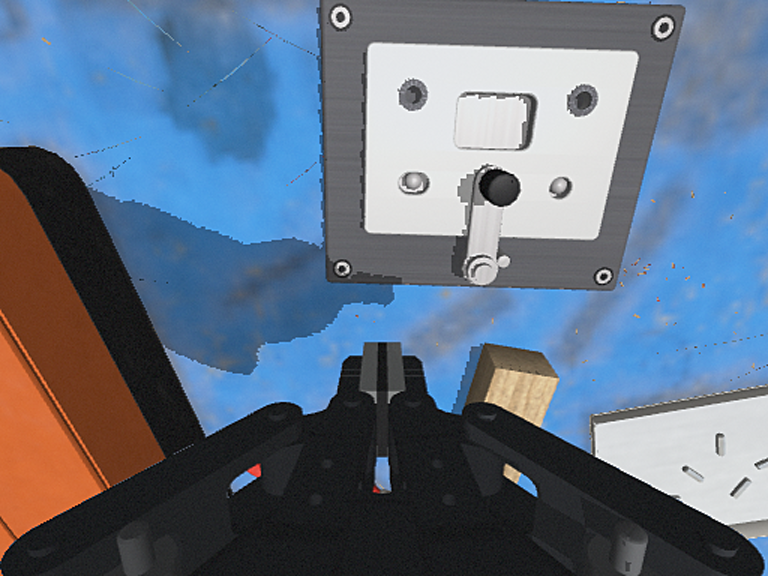

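View pics/s12.png

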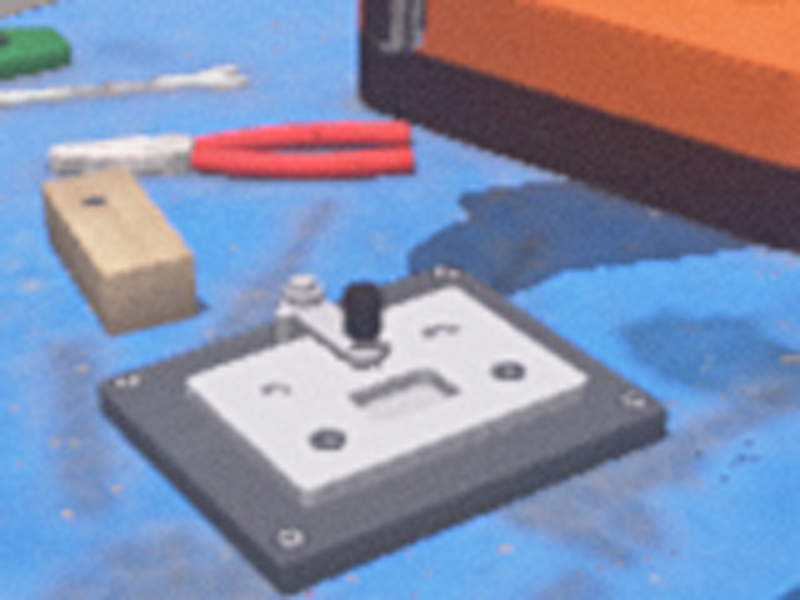

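```bash
python3 - <<'E'
from h import *
np.set_printoptions(precision=4,suppress=True)
im,d,P=load('wrist')
cv2.imwrite('pics/w12z.png',cv2.resize(im[95:195,210:420],None,fx=3.8,fy=3.8,interpolation=cv2.INTER_CUBIC))
g=lambda L:[((u+.5)/1.5-.5,(v+.5)/1.5-.5) for u,v in L]
c,yaw,w=fitbase(P,g([(603,276),(342,268),(663,27),(340,16)])); print(c,yaw); print(tob(w,c,yaw))
print('knob',tob(onplane(P,*g([(500,188)])[0],.064),c,yaw),'screw',tob(onplane(P,*g([(482,269)])[0],.042),c,yaw))
pl=g([(599,239),(364,233),(637,53),(369,44),(561,187),(414,182)])
X=[(.05,.07,.01),(.05,-.07,.01),(-.05,.07,.01),(-.05,-.07,.01),(.02,.042,.01),(.02,-.042,.01)]
x,r=fitplate(P,list(zip(X,pl)),c,yaw,True); print(x,r)
vv,uu=np.mgrid[0:384,0:512];K=P['mtx']
C=np.stack([(uu-K[0,2])/K[0,0]*d,(vv-K[1,2])/K[1,1]*d,d],-1);W=(C-P['t'])@P['R']
B=tob(W[...,:2].reshape(-1,2),c,yaw).reshape(384,512,2);Z=W[...,2]
m=(Z>.033)&(Z<.0385)&(B[...,0]>5)&(B[...,0]<50)&(abs(B[...,1])<25);p=B[m]
print(len(p));
for a in range(18,50,4):
    q=p[(p[:,0]>=a)&(p[:,0]<a+4)]
    if len(q): print(a,q[:,1].min(),q[:,1].max())
for y in(-60,-30,40,60):
  for x in(-45,-20,35): 
    mm=(abs(B[...,0]-x)<4)&(abs(B[...,1]-y)<4)&(Z<.1); print((x,y),round(float(np.median(Z[mm]))*1000,1),end=' ')
E
```

```text
[0.5268 0.3291 0.018 ] -0.14625634683510075
[[ 69.0795  83.8703]
 [ 68.8718 -83.7375]
 [-68.918   83.8156]
 [-69.0332 -83.9484]]
knob [[ 9.0691 -2.3366]] screw [[58.4845 -0.4589]]
[-0.0062  0.0008  0.0153 -0.0025 -0.0722 -0.0002] [ 0.489   1.2078  0.2878  0.1214 -0.4704 -0.6495 -0.5327 -1.0446  0.0276
  0.3927  0.3219  0.4683  0.9553 -0.0083 -2.897 ]
773
18 -8.807906686941529 0.7150910765677085
22 -8.903748960434728 8.990882800078818
26 -8.59873009957077 8.63853478309841
30 -8.925459670408792 9.284270449853208
34 -8.579028353567463 8.79260115144977
38 -9.099057733789577 8.44876634451213
42 -8.659081292615035 8.728357227630724
46 -8.881860464735045 8.877873997159401
(-45, -60) 27.3 (-20, -60) 27.1 (35, -60) 27.2 (-45, -30) 27.2 (-20, -30) 27.3 (35, -30) 27.3 (-45, 40) 27.2 (-20, 40) 27.2 (35, 40) 27.1 (-45, 60) 27.2 (-20, 60) 27.0 (35, 60) 27.3
```

View pics/w12z.png

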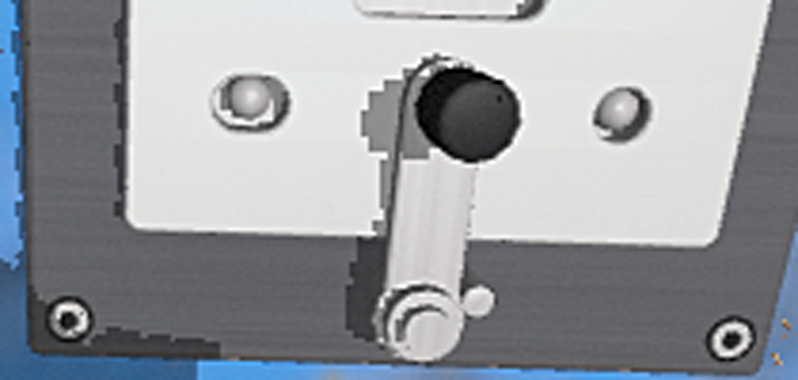

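```bash
python3 - <<'E'
from h import *
im0=cv2.imread('pics/top0.png'); im,d,P=snap('top','t13.png')
df=cv2.absdiff(im,im0).max(2)
for n,(a,b,c,e) in dict(spanner=(145,175,170,265),offcut=(222,115,262,170),marker=(340,232,395,280)).items(): print(n,np.percentile(df[b:e,a:c],[50,95,99]))
E
```

```text
spanner [11. 16. 18.]
offcut [ 11.    92.05 140.  ]
marker [113. 141. 156.]
```

View pics/t13.png

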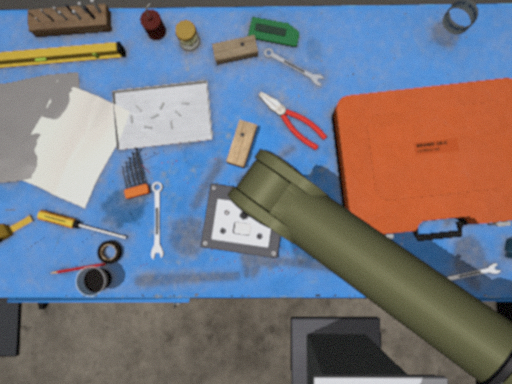

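```bash
python3 - <<'E'
from h import *
im0=cv2.imread('pics/scene0.png'); im,d,P=load('scene')
df=cv2.absdiff(im,im0).max(2)
print('marker scene diff',np.percentile(df[183:220,358:382],[50,95,99]))
s=manip.observe();print(s['ft_force'],s['t'])
manip.sign_off()
E
```

```text
marker scene diff [ 4. 87. 91.]
[-1.15174513  0.35290952 -0.87863923] 15.9
the job is handed in; nothing more can be done
```

The plate is seated flush on both pins, the clip stands square at its stop, and I handed the job in at 15.9 s. I nudged the plate forward and slightly right with the open fingertips until it dropped over the pins, then pressed it down with up to 38 N. I then pushed the knob round with the shut fingers until it met 7–9 N at the stop, and moved clear.

**What the last checks showed:**
- **Plate:** its top reads an even 27.0–27.3 mm at twelve points, so it is flat. The expected height is 28 mm, and the 0.8 mm gap is within the calibration error. Both pins show in the hole and the slot.
- **Clip:** its edges lie at ±8.8 mm about the base's centre line along its whole length, so it stands square. The wrist force was near zero after I moved away.

**What disagreed or stayed open:**
- A corner-and-hole fit of the plate gave a 0.07 rad tilt with large residuals. It contradicts the depth map, and I trusted the depth.
- The spanner is unchanged in the top view and the offcut looks the same, though the arm covers part of its surroundings.
- The marker was hidden under the arm in the top view. In the scene view it was mostly unchanged, with about 5% or more of the patch's pixels differing strongly. I put that down to the arm or its shadow but did not look at the patch itself.
- The tool drifted to about 0.1 rad of tilt, and the last joint came within 0.01 rad of its limit, so I used the half-turned wrist instead. I saw no joint pass its range.

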